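Set a throttle valve two turns off its seat

TASK

Using the revolving handle on its rim, gently turn the handwheel of the air throttle valve clockwise until it stops on its seat, then back it off exactly two full turns from the stop. Finish there still gripping the handle, so the wheel cannot creep while I tighten the lock nut; do not squeeze or shove the handle hard, and leave the other things on the bench where they are.

Things in the scene. Friction and masses are not known exactly. Their poses are not given: they have to be found in the camera images.
- valve_stand: The brass valve on its bench stand, bolted down. Origin on the stem's axis, on the bench (underside of the 130 x 260 x 10 mm base plate). Its x and y are level, z up; a 28 mm pipe, 324 mm long over its brass caps, runs along its y axis, axis 45 mm above the bench. Everything below the wheel lies under 128 mm height.
- stem (a joint): Turning angle of the stem with its wheel, rad. 0 = closed, on the seat (a firm stop); it grows counter-clockwise seen from above (opening), 2 pi per turn, up to 10 pi, and starts at 3.6 to 8.4. The stem turns about the vertical and does not rise. Turning takes about 0.12 N m plus 0.02 N m per rad/s (some 2 N at the handle), the same both ways, and it stays where it is left.
- wheel_center (a point): Middle of the grey-painted iron handwheel, on the stem's axis, in the plane of the rim, 137 mm above the bench. The rim is a ring of 70 mm radius made of 18 mm round bar, with three spokes; its top is at 146 mm and the hub nut's at 151 mm. At stem = 0 the handle lies from here along the stand's +x. The point's own x axis points from the centre to the handle and turns with the stem, z up.
- grip_handle: The black plastic handle standing upright on the rim: 22 mm diameter, 60 mm tall, 70 mm from the stem's axis. Origin in the middle of its foot, 149 mm above the bench. It spins freely on its own upright pin, so a gripper can hold it from above and go round in a circle without turning. Old brittle plastic: it cracks when the sum of all contact forces on it passes 150 N (a grip of 20 to 40 N and a push of up to 25 N are well within that).
- handle_middle (a point): Middle of the grippable length of the handle, 32 mm above its foot, 181 mm above the bench; the handle's top is at 209 mm.
- screw_jar: Bystander: a closed glass jar, 64 mm diameter, 85 mm tall, origin at the underside.
- paint_tin: Bystander: a round tin, 84 mm diameter, 95 mm tall, origin at the underside.
- spanner: Bystander: a steel spanner lying flat on the bench, origin at its underside, long side along its x.
- driver: Bystander: a screwdriver lying flat on the bench, origin at its underside, long side along its x.

How it is judged:
On the way, in this order (a step that is already met when the one before it is completed fails the run):
1. the valve is closed on its seat (value of joint stem below 0.12 rad), for 0.1 s.
2. the valve is backed off two turns from the stop, with the handle gripped (value of joint stem between 12.266 and 12.866 rad and contact force between the fingers and grip_handle above 5 N), for 0.2 s.
At the end, for the whole second after the job is handed in: The stem stands two full turns (12.57 rad) open from its seat, within 0.3 rad (17 degrees), at rest, and the fingers still grip the handle (more than 5 N) through the last second (all of step 2 and velocity of joint stem between -0.1 and 0.1 rad/s); the arm keeps its last pose, push and grip.
It fails at once if the handle was squeezed or shoved with more than 150 N (contact force between anything else and grip_handle above 150 N).
It fails at once if a bystander was disturbed (distance of any of screw_jar, paint_tin, spanner, driver from where it was at the start of the episode above 0.02 m).
It also fails if it takes over 69 s, if anything falls off the work surface, if the arm or the gripper's body presses on something with over 40 N, if the wrist force passes 120 N, or if a joint passes its speed limit or range.

ROBOT

A 6-joint arm with a two-finger parallel gripper is mounted at the origin on the work surface. World frame = base frame: x ahead of the robot, y to its left, z up, the work surface at z = 0. Lengths are in m, angles in rad, forces in N, time in s.
With the tool pointing down it reaches from about 0.325 to 0.75 m from the base axis. Payload 7.6 kg.
Tool frame: the origin (TCP) lies on the mounting face of the last link; the fingertips stand 173 mm ahead of it and the grasp point (between the pads) lies 155 mm ahead of it; x points along the fingers, y is the direction in which the jaws open and shut, and the axes are right-handed (so a half turn about x gives the same grasp; the last joint's range is limited). The gripper opens to 85 mm and grips with 20 to 120 N. Pads are 22 mm wide; open, the fingers measure 114 mm over their backs; the gripper's body (76 mm by 85 mm) begins 54 mm behind the grasp point. The pads swing forward as they close: fully open they stand 13 mm farther back than shut.
Start: joints at [-1.3, 0.052, 1.401, -0, 1.689, -0.07], TCP at [0.175, -0.495, 0.405] pointing down, gripper open.
Joint ranges: [-2.9, 2.9], [-0.91, 2.17], [0.12, 2.37], [-1.06, 4.2], [0.26, 2.73], [-2.93, 2.93]. Speed limits (rad/s): [2.57, 2.57, 3.01, 3.14, 3.14, 3.14].

INTERFACE

Orientations are given as a rotation vector (axis times angle).
In Python, from cell import status, viewer, ticket gives the robot as it stands.
- The arm moves only by the tool move_arm, never from a script. Its argument "steps" is a list of rows, each an object with "delta_pos": the shift along the tool's x, y, z in mm, a list of three; "rot": the turn, a rotation vector about the tool's x, y, z in degrees, a list of three; "fingers": the gripper's target within -1 to 1 (shut at 1, half-way at 0, fully open at -1). In form: [{"delta_pos": [x, y, z], "rot": [rx, ry, rz], "fingers": fingers}, ...]. A call has 1 to 20 rows; each row shifts and turns the commanded pose from where the row before left it, along the tool's axes as they then stand; what a row does not reach is not made up. A row lasts 1/10 s, in which the tool goes at most 50 mm and 8.59 degrees, less where a joint would pass 70% of its speed; a pose out of reach is approached as far as the arm can. A call is refused whole if a number of a shift passes 50 or a number of a turn 8.59, either way. A call with a gripper value outside its range is refused whole. The fingers move at their own pace and stop on an object; "squeeze" is the grip in N (left out, the last holds). Time passes only in rows, so rows that do not move let the fingers close. It gives the time, the measured TCP pose, the force and the opening at its end, in the units of the state.
- status.sense(): the state, without advancing time (a new reading comes with each control period).
- viewer.get_image(name): name is "scene" or "top"; returns the picture (400x640x3 uint8, red, green, blue); there is no depth.
- viewer.get_calibration(name): a dict with "intrinsics" (3x3 intrinsics, pixels), "k1" (the pictures are not rectified: a ray, as slopes to the right and down, at radius r is drawn at 1 + k1 r^2 times it, then the intrinsics apply), "pose" (4x4, takes a point from camera to world coordinates). Camera axes: x right, y down, z forward; pixel columns grow to the right and rows downward; lengths in m; the calibration is good to about 2 mm. A picture is of the moment at which its call begins. get_calibration takes no time and is no camera call.
- ticket.close_job(): hands the job in, once; it reports no verdict.
The state is a dict: "time_s": time; "q": joint angles; "joint_velocities": joint speeds; "effort": joint torques, N m; "eef_pos": TCP position; "orientation": TCP orientation; "wrist_force": force on the tool from outside, world axes, zero at the start; "ft_torque": the same for the moment, N m; "finger_gap": finger opening in m.
Only numpy, scipy, OpenCV 4.12 (cv2) and the standard library are available. Lean on these libraries where they do the work, as an engineer would, in place of code of your own. Each camera call takes 0.05 s, during which the arm holds its last target.

## Working session

There is one attempt and no reset: what is moved stays moved. The work goes in short steps, Python scripts to look and compute and a tool call to move; the robot and the scene stay as the last step left them, time stands still between calls to the robot, and variables do not carry over. Pictures are saved under pics/ and viewed, and the job is handed in when it is done.

Besides the shell and the picture viewer there is one more tool, called as name([rows], argument=value, ...), one row to a line, values as JSON. move_arm: Moves the arm, as the interface text tells. Its arguments: {"type":"object","properties":{"steps":{"type":"array"},"squeeze":{"type":"number"}},"required":["steps"]}

```bash
mkdir -p pics; ls; python3 - <<'E'
from cell import status, viewer
import cv2
s=status.sense()
for k,v in s.items(): print(k,v)
for n in("scene","top"):
    im=viewer.get_image(n); cv2.imwrite(f"pics/{n}0.png",im[:,:,::-1])
    c=viewer.get_calibration(n); print(n,c)
E
```

```text
pics
time_s 0.0
q [-1.30028128e+00  5.27959508e-02  1.40172797e+00 -2.35151293e-05
  1.68859613e+00 -7.03043295e-02]
joint_velocities [ 2.72483654e-04 -1.95250279e-03  1.60167689e-03  9.48801396e-04
 -4.35082504e-05 -8.45160049e-04]
effort [ 6.10399493e-04 -3.81666434e+01 -3.60190058e+01 -4.77513922e-07
  6.14696735e-03  9.80033121e-06]
eef_pos [ 0.17549338 -0.49476059  0.40389195]
orientation [ 2.03687169  0.35209869 -2.03723523]
wrist_force [ 0.02227675 -0.5361432  -0.03123455]
ft_torque [ 0.06048955  0.04691927 -0.01624258]
finger_gap 0.08564593536634468
scene {'intrinsics': array([[397.74628405,   0.        , 323.72715054],
       [  0.        , 397.74628405, 200.0070957 ],
       [  0.        ,   0.        ,   1.        ]]), 'k1': -0.01767462413853676, 'pose': array([[ 0.12786566,  0.84786991, -0.51455514,  1.13850439],
       [ 0.99167574, -0.11722426,  0.05327   , -0.03949267],
       [-0.01515232, -0.51708325, -0.85580098,  1.08643849],
       [ 0.        ,  0.        ,  0.        ,  1.        ]])}
top {'intrinsics': array([[384.17685154,   0.        , 327.42262674],
       [  0.        , 384.17685154, 209.93780861],
       [  0.        ,   0.        ,   1.        ]]), 'k1': -0.08419202702129376, 'pose': array([[ 0.12763   , -0.97084202,  0.20291956,  0.37846965],
       [-0.99181788, -0.12550899,  0.02334088,  0.01165657],
       [ 0.00280792, -0.20423824, -0.97891719,  1.02215506],
       [ 0.        ,  0.        ,  0.        ,  1.        ]])}
```

View pics/scene0.png

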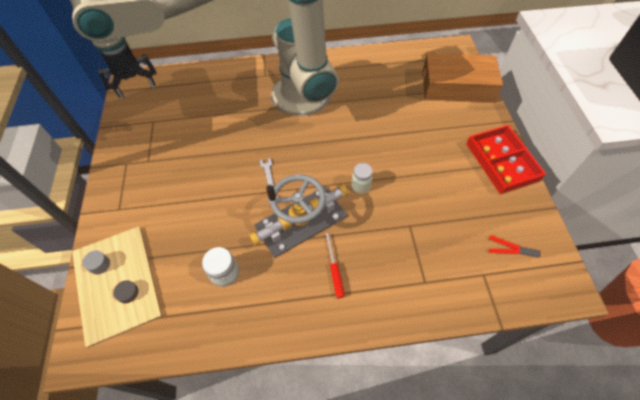

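View pics/top0.png

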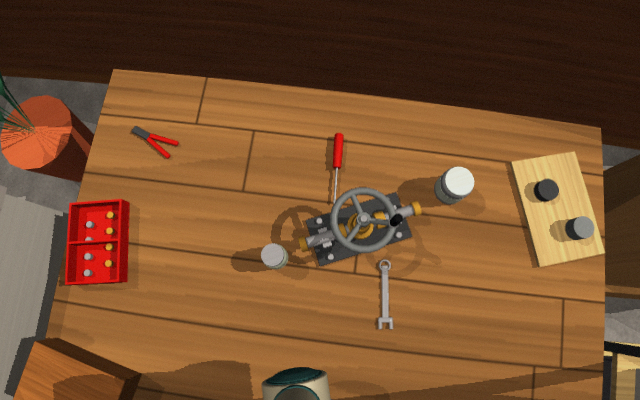

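```bash
cat > h.py <<'E'
import numpy as np, cv2
from cell import viewer
def ray(c,uv):
    K,k1,T=c["intrinsics"],c["k1"],c["pose"]
    uv=np.atleast_2d(np.asarray(uv,float))
    d=(uv-K[:2,2])/np.array([K[0,0],K[1,1]])
    s=d.copy()
    for _ in range(20): s=d/(1+k1*(s**2).sum(1,keepdims=True))
    D=np.c_[s,np.ones(len(s))]@T[:3,:3].T
    return T[:3,3],D
def onz(c,uv,z):
    o,D=ray(c,uv); return o+D*((z-o[2])/D[:,2:3])
def proj(c,P):
    T=c["pose"]; p=(np.atleast_2d(P)-T[:3,3])@T[:3,:3]; s=p[:,:2]/p[:,2:]
    s=s*(1+c["k1"]*(s**2).sum(1,keepdims=True))
    return s@c["intrinsics"][:2,:2].T+c["intrinsics"][:2,2]
E
python3 - <<'E'
import cv2
a=cv2.imread("pics/top0.png")[170:280,290:440]; cv2.imwrite("pics/tc.png",cv2.resize(a,None,fx=5,fy=5,interpolation=2))
a=cv2.imread("pics/scene0.png")[150:270,230:380]; cv2.imwrite("pics/sc.png",cv2.resize(a,None,fx=5,fy=5,interpolation=2))
E
```

```text
(no output)
```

View pics/tc.png

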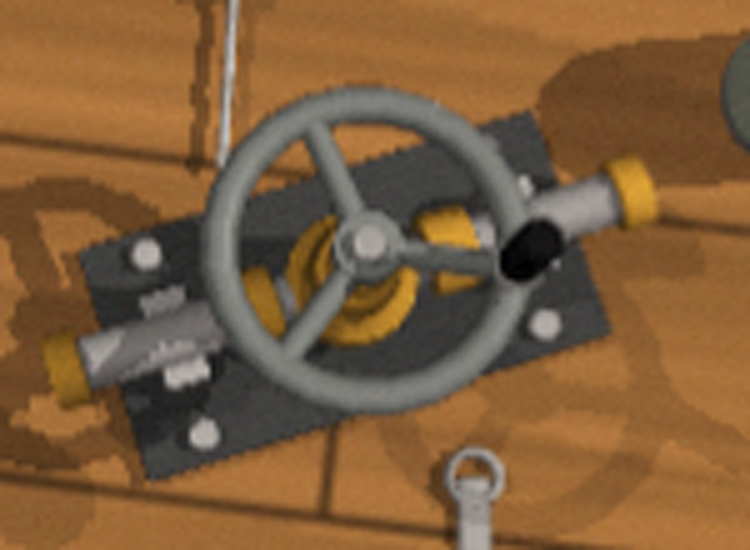

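View pics/sc.png

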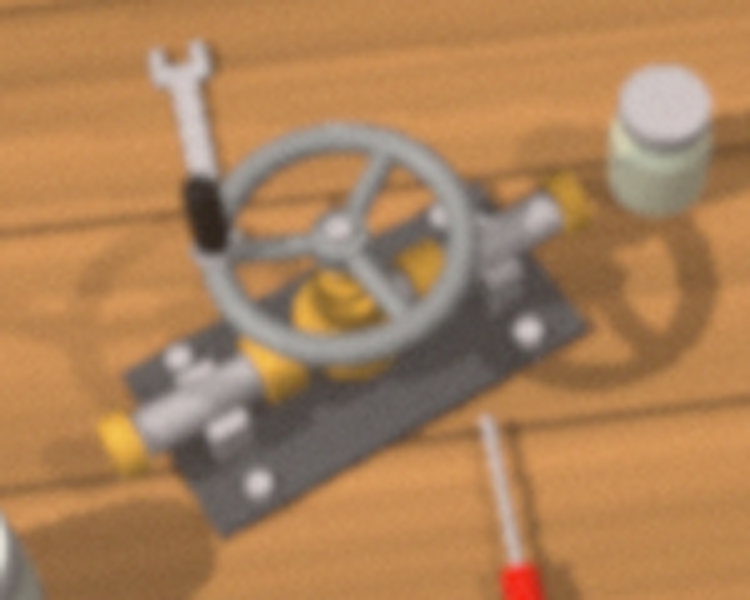

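```bash
python3 - <<'E'
from h import *
C={n:viewer.get_calibration(n) for n in("top","scene")}
t=lambda x,y:(x/5+290-.4,y/5+170-.4); s=lambda x,y:(x/5+230-.4,y/5+150-.4)
print("hub",onz(C["top"],t(370,240),.151),onz(C["scene"],s(338,228),.151))
print("hnd top-end",onz(C["top"],t(549,233),.205),onz(C["scene"],s(203,186),.205))
print("hnd foot",onz(C["top"],t(515,266),.152),onz(C["scene"],s(210,243),.152))
p=onz(C["top"],[t(68,370),t(633,192)],.045);print("caps",p,np.linalg.norm(p[1]-p[0])); 
q=onz(C["scene"],[s(122,443),s(572,202)],.045);print("caps s",q,np.linalg.norm(q[1]-q[0]))
# rim fit by grey mask at top, plane .137
for n in C:
    im=cv2.imread(f"pics/{n}0.png"); hsv=cv2.cvtColor(im,cv2.COLOR_BGR2HSV)
    pr=[(370,240)] if n=="top" else [(338,228)]
    ctr=onz(C[n],(t if n=="top" else s)(*pr[0]),.151)[0]
    g=((hsv[...,1]<60)&(hsv[...,2]>85)).astype(np.uint8)
    v,u=np.nonzero(g); P=onz(C[n],np.c_[u,v],.137)[:,:2]
    c=ctr[:2].copy()
    for _ in range(10):
        d=np.linalg.norm(P-c,axis=1); Q=P[abs(d-.070)<.011]
        A=np.c_[2*Q,np.ones(len(Q))]; x=np.linalg.lstsq(A,(Q**2).sum(1),rcond=None)[0]; c=x[:2]; r=np.sqrt(x[2]+c@c)
    print(n,"rim",c,r,len(Q))
for nm,z,px in(("jar",.085,(273,255)),("tin",.095,(460,182)),("spanT",.004,(385,266)),("spanB",.004,(386,325)),("drT",.01,(339,136)),("drB",.005,(334,200))):
    print(nm,onz(C["top"],px,z)[0])
E
```

```text
hub [[ 0.55183531 -0.05273213  0.151     ]] [[ 0.55055481 -0.05212295  0.151     ]]
hnd top-end [[ 0.5541241  -0.12575935  0.205     ]] [[ 0.54855254 -0.11992295  0.205     ]]
hnd foot [[ 0.54806943 -0.12043066  0.152     ]] [[ 0.55118162 -0.12312058  0.152     ]]
caps [[ 0.48599904  0.08509369  0.045     ]
 [ 0.61591801 -0.19458964  0.045     ]] 0.30838564019010467
caps s [[ 0.61305718 -0.19171616  0.045     ]
 [ 0.48495861  0.09231924  0.045     ]] 0.31158521880340995
top rim [ 0.55158763 -0.05465361] 0.07034696643683769 1105
scene rim [ 0.5502807 -0.0508654] 0.0703519755782419 845
jar [0.44439853 0.15127772 0.085     ]
tin [ 0.68543178 -0.29010739  0.095     ]
spanT [ 0.45916007 -0.13397953  0.004     ]
spanB [ 0.30893204 -0.15211457  0.004     ]
drT [0.80322968 0.03060742 0.01      ]
drB [0.61899283 0.02169225 0.005     ]
```

```bash
python3 - <<'E'
from cell import status
from scipy.spatial.transform import Rotation as R
import numpy as np
s=status.sense(); r=R.from_rotvec(s["orientation"]); print(r.as_matrix().round(4))
d=np.array([.550,-.1225,.400])-s["eef_pos"]; print(d, r.inv().apply(d)*1000)
E
```

```text
[[-3.000e-04  3.342e-01 -9.425e-01]
 [ 1.300e-03 -9.425e-01 -3.342e-01]
 [-1.000e+00 -1.400e-03 -2.000e-04]]
[ 0.37451373  0.37227835 -0.00395908] [   4.34195868 -225.70646669 -477.39408232]
```

move_arm([
  {"delta_pos":[0,0,0],"rot":[6.5,0,0],"fingers":-1},
  {"delta_pos":[0,0,0],"rot":[6.5,0,0],"fingers":-1},
  {"delta_pos":[0,0,0],"rot":[6.5,0,0],"fingers":-1},
  {"delta_pos":[0,-31,-31.2],"rot":[0,0,0],"fingers":-1},
  {"delta_pos":[0,-31,-31.2],"rot":[0,0,0],"fingers":-1},
  {"delta_pos":[0,-31,-31.2],"rot":[0,0,0],"fingers":-1},
  {"delta_pos":[0,-31,-31.2],"rot":[0,0,0],"fingers":-1},
  {"delta_pos":[0,-31,-31.2],"rot":[0,0,0],"fingers":-1},
  {"delta_pos":[0,-31,-31.2],"rot":[0,0,0],"fingers":-1},
  {"delta_pos":[0,-31,-31.2],"rot":[0,0,0],"fingers":-1},
  {"delta_pos":[0,-31,-31.2],"rot":[0,0,0],"fingers":-1},
  {"delta_pos":[0,-31,-31.2],"rot":[0,0,0],"fingers":-1},
  {"delta_pos":[0,-31,-31.2],"rot":[0,0,0],"fingers":-1},
  {"delta_pos":[0,-31,-31.2],"rot":[0,0,0],"fingers":-1},
  {"delta_pos":[0,-31,-31.2],"rot":[0,0,0],"fingers":-1},
  {"delta_pos":[0,0,0],"rot":[0,0,0],"fingers":-1},
  {"delta_pos":[0,0,0],"rot":[0,0,0],"fingers":-1},
], squeeze=30)

```text
time_s: 1.8
eef_pos: [0.5501, -0.122, 0.4038]
orientation: [2.218, 0.003, -2.222]
wrist_force: [-0.0, -0.8, 0.4]
finger_gap: 0.0857
```

```bash
cat > st.py <<'E'
from cell import status
from scipy.spatial.transform import Rotation as R
import numpy as np
np.set_printoptions(precision=4,suppress=True)
s=status.sense(); r=R.from_rotvec(s["orientation"])
g=np.array(s["eef_pos"])+r.apply([.155,0,0]); C=np.array([.551,-.053])
print("t",s["time_s"],"tcp",np.array(s["eef_pos"]),"grasp",g,"gap",round(s["finger_gap"],4)); print(r.as_matrix())
print("F",s["wrist_force"],"T",s["ft_torque"]); print("q",s["q"],"qd",np.abs(s["joint_velocities"]).max())
v=g[:2]-C; print("ang deg",np.degrees(np.arctan2(v[1],v[0])),"rad mm",1000*np.hypot(*v))
E
python3 st.py; python3 - <<'E'
import cv2
from cell import viewer
for n,(a,b,c,d) in (("scene",(120,280,200,400)),("top",(150,300,290,480))):
    im=viewer.get_image(n)[:,:,::-1]; cv2.imwrite(f"pics/{n}1.png",cv2.resize(im[a:b,c:d],None,fx=3.5,fy=3.5,interpolation=2))
E
```

```text
t 1.8 tcp [ 0.5501 -0.122   0.4038] grasp [ 0.5498 -0.122   0.2488] gap 0.0857
[[-0.0017  0.0022 -1.    ]
 [ 0.0001 -1.     -0.0022]
 [-1.     -0.0001  0.0017]]
F [-0.037  -0.8365  0.4143] T [ 0.0181 -0.023   0.0516]
q [-0.2837  0.1618  1.2847 -0.0004  1.6967  1.2848] qd 0.039733839474291086
ang deg -90.96585525041814 rad mm 69.00027812432104
```

View pics/scene1.png

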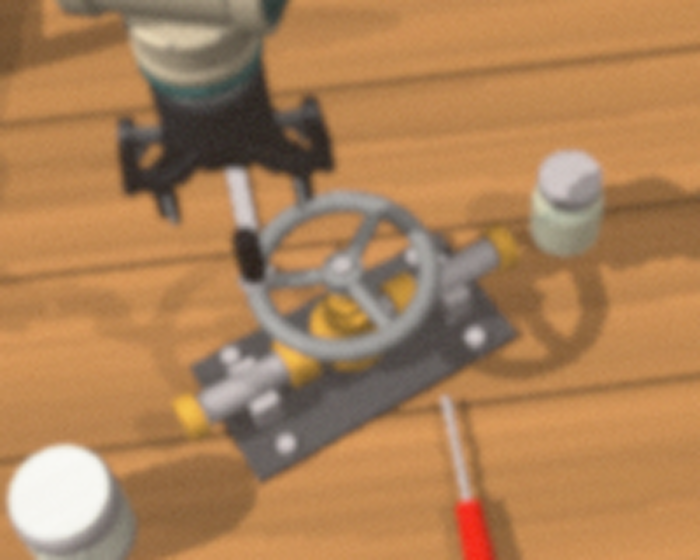

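View pics/top1.png

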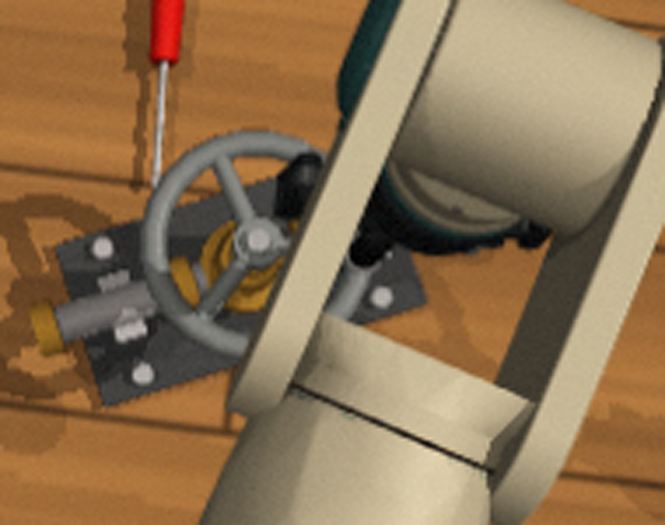

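move_arm([
  {"delta_pos":[11,0,0],"rot":[0,0,0],"fingers":-1},
  {"delta_pos":[11,0,0],"rot":[0,0,0],"fingers":-1},
  {"delta_pos":[11,0,0],"rot":[0,0,0],"fingers":-1},
  {"delta_pos":[11,0,0],"rot":[0,0,0],"fingers":-1},
  {"delta_pos":[11,0,0],"rot":[0,0,0],"fingers":-1},
  {"delta_pos":[11,0,0],"rot":[0,0,0],"fingers":-1},
  {"delta_pos":[0,0,0],"rot":[0,0,0],"fingers":-1},
  {"delta_pos":[0,0,0],"rot":[0,0,0],"fingers":-1},
], squeeze=30)

```text
time_s: 2.7
eef_pos: [0.5498, -0.1226, 0.3386]
orientation: [2.221, 0.0, -2.221]
wrist_force: [-0.4, -0.1, 1.0]
finger_gap: 0.0853
```

```bash
python3 st.py
```

```text
t 2.7 tcp [ 0.5498 -0.1226  0.3386] grasp [ 0.5497 -0.1226  0.1836] gap 0.0853
[[-0.0002  0.0005 -1.    ]
 [-0.     -1.     -0.0005]
 [-1.      0.      0.0002]]
F [-0.4082 -0.0828  0.9777] T [ 0.0476  0.0509 -0.0108]
q [-0.285   0.1886  1.3847 -0.0001  1.5685  1.2853] qd 0.019316679166480746
ang deg -91.02920795772292 rad mm 69.64867306550764
```

move_arm([
  {"delta_pos":[1.5,0,0],"rot":[0,0,0],"fingers":1},
  {"delta_pos":[0,0,0],"rot":[0,0,0],"fingers":1},
  {"delta_pos":[0,0,0],"rot":[0,0,0],"fingers":1},
  {"delta_pos":[0,0,0],"rot":[0,0,0],"fingers":1},
  {"delta_pos":[0,0,0],"rot":[0,0,0],"fingers":1},
  {"delta_pos":[0,0,0],"rot":[0,0,0],"fingers":1},
  {"delta_pos":[0,0,0],"rot":[0,0,0],"fingers":1},
  {"delta_pos":[0,0,0],"rot":[0,0,0],"fingers":1},
  {"delta_pos":[0,0,0],"rot":[0,0,0],"fingers":1},
  {"delta_pos":[0,0,0],"rot":[0,0,0],"fingers":1},
], squeeze=30)

```text
time_s: 3.7
eef_pos: [0.5498, -0.1225, 0.3375]
orientation: [2.222, 0.001, -2.221]
wrist_force: [-1.6, 3.5, 4.3]
finger_gap: 0.021
```

```bash
python3 st.py; python3 - <<'E'
import cv2
from cell import viewer
im=viewer.get_image("scene")[:,:,::-1]; cv2.imwrite("pics/scene2.png",cv2.resize(im[120:280,200:400],None,fx=3.5,fy=3.5,interpolation=2))
E
```

```text
t 3.7 tcp [ 0.5498 -0.1225  0.3375] grasp [ 0.5499 -0.1225  0.1825] gap 0.021
[[ 0.0005  0.0006 -1.    ]
 [ 0.0001 -1.     -0.0006]
 [-1.     -0.0001 -0.0005]]
F [-1.5864  3.4749  4.2962] T [0.5468 0.1752 0.0434]
q [-0.2849  0.189   1.3864  0.0003  1.5657  1.2853] qd 0.002036419339411162
ang deg -90.94750786768277 rad mm 69.50085750440087
```

View pics/scene2.png

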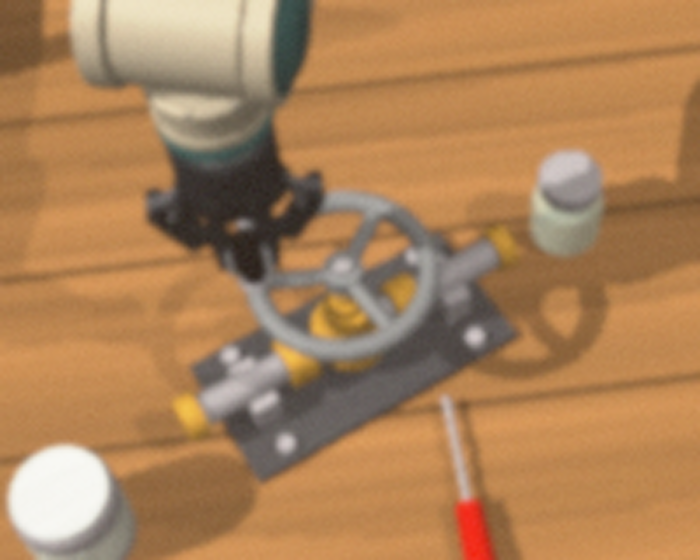

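```bash
cat > arc.py <<'E'
import sys,numpy as np
a,b,n=float(sys.argv[1]),float(sys.argv[2]),int(sys.argv[3]); r=70
t=np.radians(np.linspace(a,b,n+1)); P=r*np.c_[np.cos(t),np.sin(t)]; d=np.diff(P,axis=0)
for k in d: print("[0, %.1f, %.1f]"%(-k[1],-k[0]))
E
python3 arc.py -91 -136 5
```

```text
[0, -1.1, 10.9]
[0, -2.8, 10.6]
[0, -4.4, 10.1]
[0, -5.9, 9.3]
[0, -7.3, 8.2]
```

move_arm([
  {"delta_pos":[0,-1.1,10.9],"rot":[0,0,0],"fingers":1},
  {"delta_pos":[0,-2.8,10.6],"rot":[0,0,0],"fingers":1},
  {"delta_pos":[0,-4.4,10.1],"rot":[0,0,0],"fingers":1},
  {"delta_pos":[0,-5.9,9.3],"rot":[0,0,0],"fingers":1},
  {"delta_pos":[0,-7.3,8.2],"rot":[0,0,0],"fingers":1},
  {"delta_pos":[0,0,0],"rot":[0,0,0],"fingers":1},
])

```text
time_s: 4.35
eef_pos: [0.4999, -0.1009, 0.3375]
orientation: [2.22, -0.0, -2.222]
wrist_force: [-4.1, -0.9, 5.2]
finger_gap: 0.0211
```

```bash
python3 st.py; python3 arc.py -136 -181 5; python3 - <<'E'
import cv2
from cell import viewer
im=viewer.get_image("scene")[:,:,::-1]; cv2.imwrite("pics/scene3.png",cv2.resize(im[120:280,200:400],None,fx=3.5,fy=3.5,interpolation=2))
E
```

```text
t 4.35 tcp [ 0.4999 -0.1009  0.3375] grasp [ 0.4998 -0.101   0.1825] gap 0.0211
[[-0.0008  0.0006 -1.    ]
 [-0.0008 -1.     -0.0006]
 [-1.      0.0008  0.0008]]
F [-4.1403 -0.8982  5.2426] T [-0.2117  0.608   0.0206]
q [-0.2713  0.0407  1.5468 -0.001   1.5546  1.299 ] qd 0.025859718768192295
ang deg -136.86493066380967 rad mm 70.19827831723768
[0, -8.5, 7.0]
[0, -9.5, 5.6]
[0, -10.2, 4.0]
[0, -10.7, 2.4]
[0, -11.0, 0.7]
```

View pics/scene3.png

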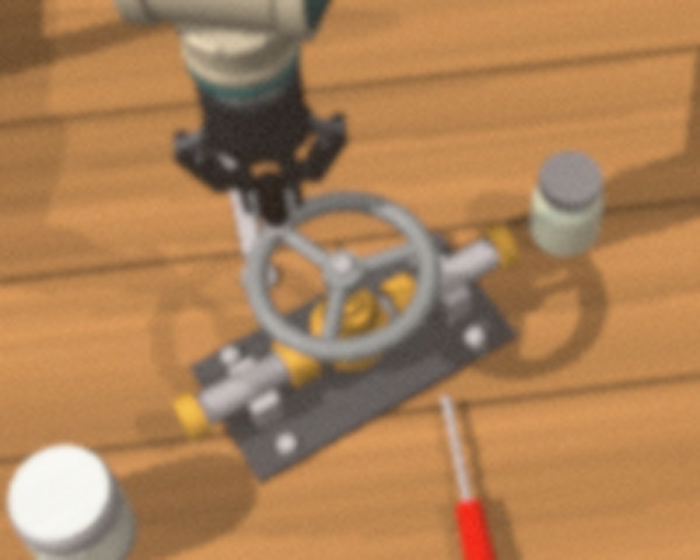

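```bash
python3 arc.py -136 -316 18
```

```text
[0, -9.5, 7.7]
[0, -10.7, 5.9]
[0, -11.5, 4.0]
[0, -12.1, 1.9]
[0, -12.2, -0.2]
[0, -12.0, -2.3]
[0, -11.4, -4.4]
[0, -10.5, -6.3]
[0, -9.2, -8.0]
[0, -7.7, -9.5]
[0, -5.9, -10.7]
[0, -4.0, -11.5]
[0, -1.9, -12.1]
[0, 0.2, -12.2]
[0, 2.3, -12.0]
[0, 4.4, -11.4]
[0, 6.3, -10.5]
[0, 8.0, -9.2]
```

move_arm([
  {"delta_pos":[0,-9.5,7.7],"rot":[0,0,0],"fingers":1},
  {"delta_pos":[0,-10.7,5.9],"rot":[0,0,0],"fingers":1},
  {"delta_pos":[0,-11.5,4.0],"rot":[0,0,0],"fingers":1},
  {"delta_pos":[0,-12.1,1.9],"rot":[0,0,0],"fingers":1},
  {"delta_pos":[0,-12.2,-0.2],"rot":[0,0,0],"fingers":1},
  {"delta_pos":[0,-12.0,-2.3],"rot":[0,0,0],"fingers":1},
  {"delta_pos":[0,-11.4,-4.4],"rot":[0,0,0],"fingers":1},
  {"delta_pos":[0,-10.5,-6.3],"rot":[0,0,0],"fingers":1},
  {"delta_pos":[0,-9.2,-8.0],"rot":[0,0,0],"fingers":1},
  {"delta_pos":[0,0,0],"rot":[0,0,0],"fingers":1},
])

```text
time_s: 5.4
eef_pos: [0.503, -0.0008, 0.3375]
orientation: [2.222, 0.004, -2.22]
wrist_force: [-1.7, 4.1, 5.6]
finger_gap: 0.0212
```

```bash
python3 st.py
```

```text
t 5.4 tcp [ 0.503  -0.0008  0.3375] grasp [ 0.5031 -0.0006  0.1825] gap 0.0212
[[ 0.0006  0.0023 -1.    ]
 [ 0.0016 -1.     -0.0023]
 [-1.     -0.0016 -0.0006]]
F [-1.6907  4.1098  5.6411] T [ 0.6757  0.2461 -0.0145]
q [-0.0754  0.0207  1.5673  0.0016  1.5531  1.4931] qd 0.016618174817173724
ang deg 132.4148399968606 rad mm 70.9893912769799
```

move_arm([
  {"delta_pos":[0,-7.7,-9.5],"rot":[0,0,0],"fingers":1},
  {"delta_pos":[0,-5.9,-10.7],"rot":[0,0,0],"fingers":1},
  {"delta_pos":[0,-4.0,-11.5],"rot":[0,0,0],"fingers":1},
  {"delta_pos":[0,-1.9,-12.1],"rot":[0,0,0],"fingers":1},
  {"delta_pos":[0,0.2,-12.2],"rot":[0,0,0],"fingers":1},
  {"delta_pos":[0,2.3,-12.0],"rot":[0,0,0],"fingers":1},
  {"delta_pos":[0,4.4,-11.4],"rot":[0,0,0],"fingers":1},
  {"delta_pos":[0,6.3,-10.5],"rot":[0,0,0],"fingers":1},
  {"delta_pos":[0,8.0,-9.2],"rot":[0,0,0],"fingers":1},
  {"delta_pos":[0,0,0],"rot":[0,0,0],"fingers":1},
])

```text
time_s: 6.4
eef_pos: [0.6022, -0.0054, 0.3375]
orientation: [2.222, -0.004, -2.221]
wrist_force: [-1.5, -3.7, 6.7]
finger_gap: 0.0213
```

```bash
python3 st.py; python3 arc.py -316 -352 12
```

```text
t 6.4 tcp [ 0.6022 -0.0054  0.3375] grasp [ 0.6023 -0.0057  0.1825] gap 0.0213
[[ 0.0005 -0.0013 -1.    ]
 [-0.002  -1.      0.0013]
 [-1.      0.002  -0.0005]]
F [-1.4937 -3.7391  6.6822] T [-0.625   0.2827  0.0243]
q [-0.0699  0.2975  1.2595 -0.0019  1.584   1.5022] qd 0.021294209708867706
ang deg 42.68548156027426 rad mm 69.79402676685287
[0, 2.7, -2.5]
[0, 2.8, -2.3]
[0, 2.9, -2.2]
[0, 3.1, -2.0]
[0, 3.2, -1.9]
[0, 3.3, -1.7]
[0, 3.3, -1.5]
[0, 3.4, -1.3]
[0, 3.5, -1.2]
[0, 3.5, -1.0]
[0, 3.6, -0.8]
[0, 3.6, -0.6]
```

move_arm([
  {"delta_pos":[0,2.7,-2.5],"rot":[0,0,0],"fingers":1},
  {"delta_pos":[0,2.8,-2.3],"rot":[0,0,0],"fingers":1},
  {"delta_pos":[0,2.9,-2.2],"rot":[0,0,0],"fingers":1},
  {"delta_pos":[0,3.1,-2.0],"rot":[0,0,0],"fingers":1},
  {"delta_pos":[0,3.2,-1.9],"rot":[0,0,0],"fingers":1},
  {"delta_pos":[0,0,0],"rot":[0,0,0],"fingers":1},
])

```text
time_s: 7.0
eef_pos: [0.6123, -0.0195, 0.3375]
orientation: [2.219, -0.002, -2.223]
wrist_force: [-5.6, -3.6, 7.0]
finger_gap: 0.0213
```

```bash
python3 st.py
```

```text
t 7.0 tcp [ 0.6123 -0.0195  0.3375] grasp [ 0.6121 -0.0197  0.1825] gap 0.0213
[[-0.0014 -0.0006 -1.    ]
 [-0.0015 -1.      0.0006]
 [-1.      0.0015  0.0014]]
F [-5.5976 -3.5995  6.9629] T [-0.5997  0.7467 -0.0141]
q [-0.0918  0.3271  1.2234 -0.0016  1.5923  1.4796] qd 0.006359441164935895
ang deg 28.593705876856053 rad mm 69.58438362791152
```

move_arm([
  {"delta_pos":[0,3.3,-1.7],"rot":[0,0,0],"fingers":1},
  {"delta_pos":[0,3.3,-1.5],"rot":[0,0,0],"fingers":1},
  {"delta_pos":[0,0,0],"rot":[0,0,0],"fingers":1},
])

```text
time_s: 7.3
eef_pos: [0.6148, -0.0238, 0.3375]
orientation: [-2.214, -0.007, 2.227]
wrist_force: [-15.1, 8.3, 11.1]
finger_gap: 0.0212
```

```bash
python3 st.py
```

```text
t 7.3 tcp [ 0.6148 -0.0238  0.3375] grasp [ 0.6139 -0.0232  0.1825] gap 0.0212
[[-0.0057  0.0022 -1.    ]
 [ 0.004  -1.     -0.0022]
 [-1.     -0.004   0.0057]]
F [-15.1049   8.2883  11.094 ] T [1.3496 2.282  0.027 ]
q [-0.0993  0.3359  1.2126  0.0034  1.5992  1.4694] qd 0.010970311402323539
ang deg 25.375301725150532 rad mm 69.6187196906914
```

move_arm([
  {"delta_pos":[0,1.7,-0.7],"rot":[0,0,0],"fingers":1},
  {"delta_pos":[0,0,0],"rot":[0,0,0],"fingers":1},
  {"delta_pos":[0,0,0],"rot":[0,0,0],"fingers":1},
])

```text
time_s: 7.6
eef_pos: [0.6151, -0.0242, 0.3374]
orientation: [-2.212, -0.011, 2.229]
wrist_force: [-17.9, 14.8, 12.2]
finger_gap: 0.0214
```

```bash
python3 st.py; python3 - <<'E'
import cv2
from cell import viewer
im=viewer.get_image("scene")[:,:,::-1]; cv2.imwrite("pics/scene4.png",cv2.resize(im[120:280,200:400],None,fx=3.5,fy=3.5,interpolation=2))
im=viewer.get_image("top")[:,:,::-1]; cv2.imwrite("pics/top4.png",cv2.resize(im[150:300,290:480],None,fx=3.5,fy=3.5,interpolation=2))
E
```

```text
t 7.6 tcp [ 0.6151 -0.0242  0.3374] grasp [ 0.614  -0.0233  0.1824] gap 0.0214
[[-0.0074  0.0038 -1.    ]
 [ 0.0059 -1.     -0.0038]
 [-1.     -0.0059  0.0074]]
F [-17.9281  14.8066  12.2242] T [2.1644 2.8237 0.0171]
q [-0.1002  0.3374  1.2108  0.0051  1.6013  1.4669] qd 0.001626615021167918
ang deg 25.24834209880505 rad mm 69.62287118062625
```

View pics/scene4.png

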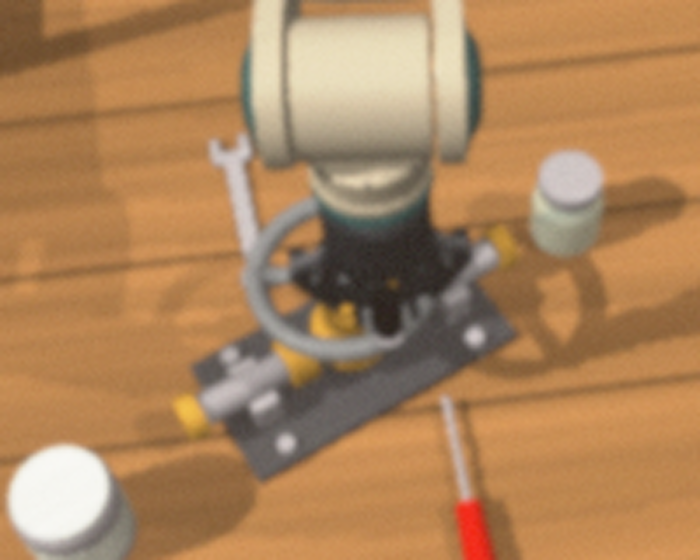

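View pics/top4.png

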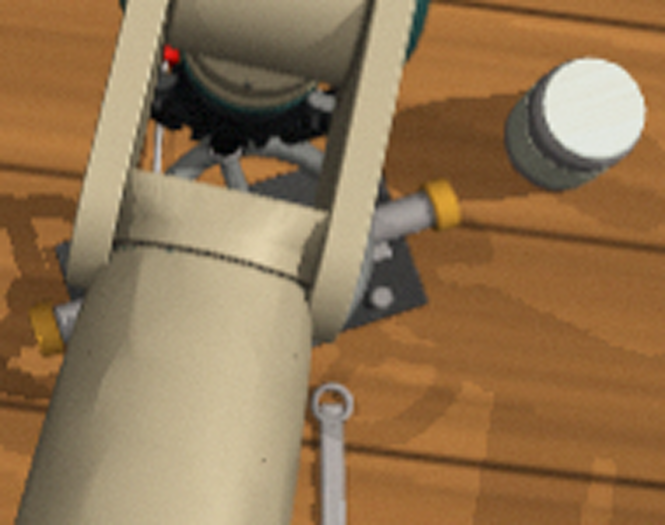

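```bash
python3 arc.py 25 385 36 | paste - - - - - -
```

```text
[0, -10.6, 6.1]	[0, -9.3, 7.8]	[0, -7.8, 9.3]	[0, -6.1, 10.6]	[0, -4.2, 11.5]	[0, -2.1, 12.0]
[0, -0.0, 12.2]	[0, 2.1, 12.0]	[0, 4.2, 11.5]	[0, 6.1, 10.6]	[0, 7.8, 9.3]	[0, 9.3, 7.8]
[0, 10.6, 6.1]	[0, 11.5, 4.2]	[0, 12.0, 2.1]	[0, 12.2, -0.0]	[0, 12.0, -2.1]	[0, 11.5, -4.2]
[0, 10.6, -6.1]	[0, 9.3, -7.8]	[0, 7.8, -9.3]	[0, 6.1, -10.6]	[0, 4.2, -11.5]	[0, 2.1, -12.0]
[0, -0.0, -12.2]	[0, -2.1, -12.0]	[0, -4.2, -11.5]	[0, -6.1, -10.6]	[0, -7.8, -9.3]	[0, -9.3, -7.8]
[0, -10.6, -6.1]	[0, -11.5, -4.2]	[0, -12.0, -2.1]	[0, -12.2, -0.0]	[0, -12.0, 2.1]	[0, -11.5, 4.2]
```

move_arm([
  {"delta_pos":[0,-1.7,0.7],"rot":[0,0,0],"fingers":1},
  {"delta_pos":[0,-1.8,0.8],"rot":[0,0,0],"fingers":1},
  {"delta_pos":[0,0,0],"rot":[0,0,0],"fingers":1},
])

```text
time_s: 8.0
eef_pos: [0.6142, -0.023, 0.3375]
orientation: [2.218, 0.001, -2.225]
wrist_force: [-9.4, 1.7, 8.5]
finger_gap: 0.0212
```

```bash
python3 st.py
```

```text
t 8.0 tcp [ 0.6142 -0.023   0.3375] grasp [ 0.6137 -0.023   0.1825] gap 0.0212
[[-0.0032  0.0009 -1.    ]
 [ 0.0002 -1.     -0.0009]
 [-1.     -0.0002  0.0032]]
F [-9.3926  1.71    8.4878] T [0.2254 1.4303 0.003 ]
q [-0.0975  0.3334  1.2157 -0.0001  1.5957  1.4724] qd 0.00689425178924667
ang deg 25.576523814591486 rad mm 69.5530320272244
```

move_arm([
  {"delta_pos":[0,-10.6,6.1],"rot":[0,0,0],"fingers":1},
  {"delta_pos":[0,-9.3,7.8],"rot":[0,0,0],"fingers":1},
  {"delta_pos":[0,-7.8,9.3],"rot":[0,0,0],"fingers":1},
  {"delta_pos":[0,-6.1,10.6],"rot":[0,0,0],"fingers":1},
  {"delta_pos":[0,-4.2,11.5],"rot":[0,0,0],"fingers":1},
  {"delta_pos":[0,-2.1,12.0],"rot":[0,0,0],"fingers":1},
  {"delta_pos":[0,0,12.2],"rot":[0,0,0],"fingers":1},
  {"delta_pos":[0,2.1,12.0],"rot":[0,0,0],"fingers":1},
  {"delta_pos":[0,4.2,11.5],"rot":[0,0,0],"fingers":1},
  {"delta_pos":[0,0,0],"rot":[0,0,0],"fingers":1},
])

```text
time_s: 9.0
eef_pos: [0.521, 0.0108, 0.3375]
orientation: [-2.22, -0.003, 2.222]
wrist_force: [-4.4, 4.0, 5.4]
finger_gap: 0.021
```

```bash
python3 st.py
```

```text
t 9.0 tcp [0.521  0.0108 0.3375] grasp [0.5209 0.011  0.1825] gap 0.021
[[-0.0008  0.001  -1.    ]
 [ 0.0015 -1.     -0.001 ]
 [-1.     -0.0015  0.0008]]
F [-4.3506  4.0454  5.3898] T [0.7188 0.5937 0.0071]
q [-0.0504  0.0719  1.5143  0.0015  1.5562  1.5194] qd 0.02486479005200936
ang deg 115.20369867162232 rad mm 70.77519375553172
```

Forces are small and tracking is good (115° as planned); continuing.

move_arm([
  {"delta_pos":[0,6.1,10.6],"rot":[0,0,0],"fingers":1},
  {"delta_pos":[0,7.8,9.3],"rot":[0,0,0],"fingers":1},
  {"delta_pos":[0,9.3,7.8],"rot":[0,0,0],"fingers":1},
  {"delta_pos":[0,10.6,6.1],"rot":[0,0,0],"fingers":1},
  {"delta_pos":[0,11.5,4.2],"rot":[0,0,0],"fingers":1},
  {"delta_pos":[0,12.0,2.1],"rot":[0,0,0],"fingers":1},
  {"delta_pos":[0,12.2,0],"rot":[0,0,0],"fingers":1},
  {"delta_pos":[0,12.0,-2.1],"rot":[0,0,0],"fingers":1},
  {"delta_pos":[0,11.5,-4.2],"rot":[0,0,0],"fingers":1},
  {"delta_pos":[0,10.6,-6.1],"rot":[0,0,0],"fingers":1},
  {"delta_pos":[0,9.3,-7.8],"rot":[0,0,0],"fingers":1},
  {"delta_pos":[0,7.8,-9.3],"rot":[0,0,0],"fingers":1},
  {"delta_pos":[0,6.1,-10.6],"rot":[0,0,0],"fingers":1},
  {"delta_pos":[0,4.2,-11.5],"rot":[0,0,0],"fingers":1},
  {"delta_pos":[0,2.1,-12.0],"rot":[0,0,0],"fingers":1},
  {"delta_pos":[0,0,0],"rot":[0,0,0],"fingers":1},
])

```text
time_s: 10.6
eef_pos: [0.5466, -0.1225, 0.3375]
orientation: [2.224, 0.002, -2.219]
wrist_force: [2.5, 3.1, 5.3]
finger_gap: 0.0215
```

```bash
python3 st.py
```

```text
t 10.6 tcp [ 0.5466 -0.1225  0.3375] grasp [ 0.5469 -0.1224  0.1825] gap 0.0215
[[ 0.0021  0.001  -1.    ]
 [ 0.0008 -1.     -0.001 ]
 [-1.     -0.0008 -0.0021]]
F [2.4737 3.0934 5.333 ] T [ 0.4468 -0.3205 -0.023 ]
q [-0.2867  0.1799  1.3967  0.0013  1.5632  1.2831] qd 0.0243030891882931
ang deg -93.39179524087814 rad mm 69.52257756720715
```

move_arm([
  {"delta_pos":[0,0,-12.2],"rot":[0,0,0],"fingers":1},
  {"delta_pos":[0,-2.1,-12.0],"rot":[0,0,0],"fingers":1},
  {"delta_pos":[0,-4.2,-11.5],"rot":[0,0,0],"fingers":1},
  {"delta_pos":[0,-6.1,-10.6],"rot":[0,0,0],"fingers":1},
  {"delta_pos":[0,-7.8,-9.3],"rot":[0,0,0],"fingers":1},
  {"delta_pos":[0,-9.3,-7.8],"rot":[0,0,0],"fingers":1},
  {"delta_pos":[0,-10.6,-6.1],"rot":[0,0,0],"fingers":1},
  {"delta_pos":[0,-11.5,-4.2],"rot":[0,0,0],"fingers":1},
  {"delta_pos":[0,-12.0,-2.1],"rot":[0,0,0],"fingers":1},
  {"delta_pos":[0,-12.2,0],"rot":[0,0,0],"fingers":1},
  {"delta_pos":[0,-12.0,2.1],"rot":[0,0,0],"fingers":1},
  {"delta_pos":[0,-11.5,4.2],"rot":[0,0,0],"fingers":1},
  {"delta_pos":[0,0,0],"rot":[0,0,0],"fingers":1},
])

```text
time_s: 11.9
eef_pos: [0.6142, -0.0228, 0.3375]
orientation: [2.217, -0.0, -2.223]
wrist_force: [-6.8, -1.5, 7.8]
finger_gap: 0.0212
```

```bash
python3 st.py
```

```text
t 11.9 tcp [ 0.6142 -0.0228  0.3375] grasp [ 0.6138 -0.023   0.1825] gap 0.0212
[[-0.0027  0.0009 -1.    ]
 [-0.0011 -1.     -0.0009]
 [-1.      0.0011  0.0027]]
F [-6.7934 -1.5162  7.8402] T [-0.2859  1.1776 -0.0307]
q [-0.0969  0.3331  1.216  -0.0014  1.5951  1.4729] qd 0.01540985666103951
ang deg 25.56319412549769 rad mm 69.57239667629285
```

One full turn done (25.6°, same place as the seat). Second turn.

move_arm([
  {"delta_pos":[0,-10.6,6.1],"rot":[0,0,0],"fingers":1},
  {"delta_pos":[0,-9.3,7.8],"rot":[0,0,0],"fingers":1},
  {"delta_pos":[0,-7.8,9.3],"rot":[0,0,0],"fingers":1},
  {"delta_pos":[0,-6.1,10.6],"rot":[0,0,0],"fingers":1},
  {"delta_pos":[0,-4.2,11.5],"rot":[0,0,0],"fingers":1},
  {"delta_pos":[0,-2.1,12.0],"rot":[0,0,0],"fingers":1},
  {"delta_pos":[0,0,12.2],"rot":[0,0,0],"fingers":1},
  {"delta_pos":[0,2.1,12.0],"rot":[0,0,0],"fingers":1},
  {"delta_pos":[0,4.2,11.5],"rot":[0,0,0],"fingers":1},
  {"delta_pos":[0,6.1,10.6],"rot":[0,0,0],"fingers":1},
  {"delta_pos":[0,7.8,9.3],"rot":[0,0,0],"fingers":1},
  {"delta_pos":[0,9.3,7.8],"rot":[0,0,0],"fingers":1},
  {"delta_pos":[0,10.6,6.1],"rot":[0,0,0],"fingers":1},
  {"delta_pos":[0,11.5,4.2],"rot":[0,0,0],"fingers":1},
  {"delta_pos":[0,12.0,2.1],"rot":[0,0,0],"fingers":1},
  {"delta_pos":[0,12.2,0],"rot":[0,0,0],"fingers":1},
  {"delta_pos":[0,12.0,-2.1],"rot":[0,0,0],"fingers":1},
  {"delta_pos":[0,11.5,-4.2],"rot":[0,0,0],"fingers":1},
  {"delta_pos":[0,0,0],"rot":[0,0,0],"fingers":1},
])

```text
time_s: 13.8
eef_pos: [0.4881, -0.0842, 0.3375]
orientation: [2.22, -0.004, -2.222]
wrist_force: [-4.5, -3.4, 5.9]
finger_gap: 0.021
```

```bash
python3 st.py
```

```text
t 13.8 tcp [ 0.4881 -0.0842  0.3375] grasp [ 0.488  -0.0845  0.1825] gap 0.021
[[-0.0007 -0.0015 -1.    ]
 [-0.0021 -1.      0.0015]
 [-1.      0.0021  0.0007]]
F [-4.5164 -3.4197  5.9146] T [-0.6231  0.6974  0.0186]
q [-0.2449 -0.0009  1.5891 -0.0022  1.5536  1.3275] qd 0.016990325807084764
ang deg -153.43235320771606 rad mm 70.44817174636154
```

move_arm([
  {"delta_pos":[0,10.6,-6.1],"rot":[0,0,0],"fingers":1},
  {"delta_pos":[0,9.3,-7.8],"rot":[0,0,0],"fingers":1},
  {"delta_pos":[0,7.8,-9.3],"rot":[0,0,0],"fingers":1},
  {"delta_pos":[0,6.1,-10.6],"rot":[0,0,0],"fingers":1},
  {"delta_pos":[0,4.2,-11.5],"rot":[0,0,0],"fingers":1},
  {"delta_pos":[0,2.1,-12.0],"rot":[0,0,0],"fingers":1},
  {"delta_pos":[0,0,-12.2],"rot":[0,0,0],"fingers":1},
  {"delta_pos":[0,-2.1,-12.0],"rot":[0,0,0],"fingers":1},
  {"delta_pos":[0,-4.2,-11.5],"rot":[0,0,0],"fingers":1},
  {"delta_pos":[0,-6.1,-10.6],"rot":[0,0,0],"fingers":1},
  {"delta_pos":[0,-7.8,-9.3],"rot":[0,0,0],"fingers":1},
  {"delta_pos":[0,-9.3,-7.8],"rot":[0,0,0],"fingers":1},
  {"delta_pos":[0,-10.6,-6.1],"rot":[0,0,0],"fingers":1},
  {"delta_pos":[0,0,0],"rot":[0,0,0],"fingers":1},
])

```text
time_s: 15.2
eef_pos: [0.6149, -0.0807, 0.3375]
orientation: [2.218, 0.005, -2.224]
wrist_force: [-8.5, 4.3, 8.9]
finger_gap: 0.0214
```

```bash
python3 st.py
```

```text
t 15.2 tcp [ 0.6149 -0.0807  0.3375] grasp [ 0.6145 -0.0804  0.1825] gap 0.0214
[[-0.0027  0.0027 -1.    ]
 [ 0.0021 -1.     -0.0027]
 [-1.     -0.0021  0.0027]]
F [-8.4912  4.3454  8.8565] T [0.874  1.3946 0.0442]
q [-0.1903  0.349   1.1964  0.0015  1.5993  1.3778] qd 0.01612172374129575
ang deg -23.331857089156216 rad mm 69.1596920682465
```

move_arm([
  {"delta_pos":[0,-11.5,-4.2],"rot":[0,0,0],"fingers":1},
  {"delta_pos":[0,-12.0,-2.1],"rot":[0,0,0],"fingers":1},
  {"delta_pos":[0,-12.2,0],"rot":[0,0,0],"fingers":1},
  {"delta_pos":[0,-12.0,2.1],"rot":[0,0,0],"fingers":1},
  {"delta_pos":[0,-11.5,4.2],"rot":[0,0,0],"fingers":1},
  {"delta_pos":[0,0,1.0],"rot":[0,0,0],"fingers":1},
  {"delta_pos":[0,0,0],"rot":[0,0,0],"fingers":1},
  {"delta_pos":[0,0,0],"rot":[0,0,0],"fingers":1},
  {"delta_pos":[0,0,0],"rot":[0,0,0],"fingers":1},
  {"delta_pos":[0,0,0],"rot":[0,0,0],"fingers":1},
  {"delta_pos":[0,0,0],"rot":[0,0,0],"fingers":1},
])

```text
time_s: 16.3
eef_pos: [0.6138, -0.0234, 0.3375]
orientation: [2.221, 0.0, -2.221]
wrist_force: [-2.4, -0.2, 5.8]
finger_gap: 0.0213
```

```bash
python3 st.py; python3 - <<'E'
import cv2
from cell import viewer
im=viewer.get_image("scene")[:,:,::-1]; cv2.imwrite("pics/scene5.png",cv2.resize(im[120:300,200:400],None,fx=3.3,fy=3.3,interpolation=2))
im=viewer.get_image("top")[:,:,::-1]; cv2.imwrite("pics/top5.png",im)
E
```

```text
t 16.3 tcp [ 0.6138 -0.0234  0.3375] grasp [ 0.6138 -0.0234  0.1825] gap 0.0213
[[-0.0002  0.0005 -1.    ]
 [-0.0001 -1.     -0.0005]
 [-1.      0.0001  0.0002]]
F [-2.3934 -0.1568  5.8007] T [ 0.1094  0.516  -0.013 ]
q [-0.0981  0.3314  1.218  -0.0001  1.5923  1.4722] qd 0.0012252506302597279
ang deg 25.256508987805088 rad mm 69.43336472081515
```

View pics/scene5.png

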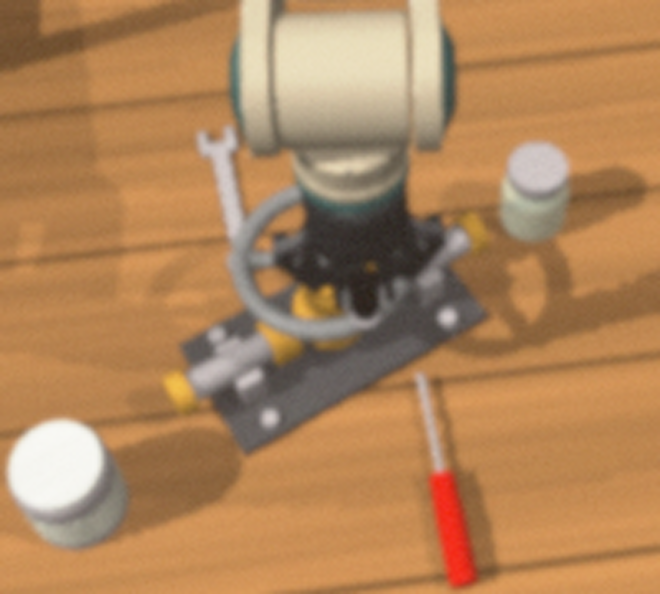

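View pics/top5.png

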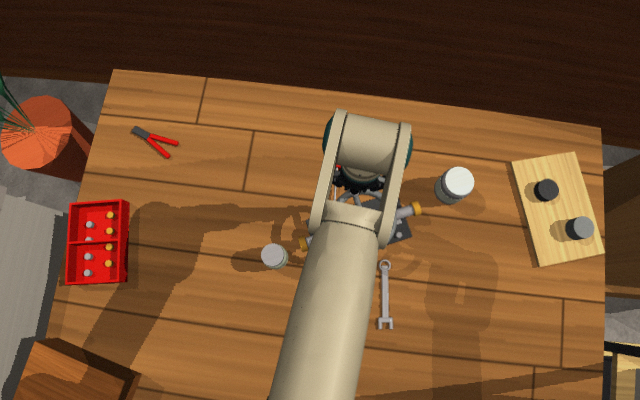

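The pictures show the gripper still on the handle, at the same place as at the seat stop. The jar (273,255), tin (460,182), spanner (385,266) and driver are unmoved. The arm is at rest with low force, so I'm handing in.

```bash
python3 -c "
from cell import ticket; print(ticket.close_job())"
```

```text
the job is handed in; nothing more can be done
None
```

I closed the valve clockwise onto its seat, backed it off two full turns, and handed the job in with the gripper still holding the handle. The interface gives no verdict.

- **Seat:** The stop was felt at a handle bearing of 25.3°, against 24.6° measured for the stand's +x from the pipe caps. There the wheel resisted further turning with about 21 N.
- **Two turns:** The handle came back to 25.6° after the first turn and stood at 25.3° after the second. That is 720° from the stop to within about half a degree. These angles come from the gripper's position. The handle itself was hidden under the arm at the end, so I could not check them separately in the pictures.
- **Grip:** At the end the finger opening was 21 mm on the 22 mm handle, with a 30 N grip set. The arm was at rest and the wrist force was about 6 N. Its highest reading was 26 N, while pressing the stop.
- **Bystanders:** The jar, tin and spanner are where they were in both views. The driver was checked in the scene view only, since the arm hid it from above.
- **Time:** The job took about 16 s of the 69 s allowed.

No check failed. The two cameras put the wheel's centre up to 4 mm apart, so I used a point between them. That probably explains the few newtons of sideways force seen while turning.

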